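Find the rocking lug of a base plate and press its shim flat

TASK

One of the four side lugs of the grey base plate rocks. Press down on the tops of the lugs with the shut fingertips until you find the one that gives, then press the shim tab sticking out in front of that lug down flat so that the plate stands firm. Do not force the shims of the firm lugs, do not lift or shove the plate, and leave the dish, the cup and the bottle where they are.

Things in the scene. Friction and masses are not known exactly. Their poses are not given: they have to be found in the camera images.
- plate: Loose H-shaped grey steel base plate, about 1.2 kg, lying level on four foot pads between six locating studs (1.5 mm play). Centre part 138 mm (its x) by 94 mm (its y), top 15 mm above the origin; two lugs stick out to +y, two to -y. Origin: centre of the underside, 17 mm above the bench; x points away from the robot, y left, z up. Just one lug rocks; it cannot be seen which, and it varies.
- lug_fl (a point): Centre of the top of the plate's front left lug (plate frame x -52, y +68 mm): press here to try it. Lug 32 mm (plate x) by 38 mm (plate y), 10 mm thick, top 27 mm above the bench. If it is the rocking one, 3 to 6 N sinks it 5 mm (the diagonal one rises as much) and it springs back when let go; a firm lug does not sink.
- lug_fr (a point): Centre of the top of the plate's front right lug (plate frame x -52, y -68 mm): press here to try it. Lug 32 mm (plate x) by 38 mm (plate y), 10 mm thick, top 27 mm above the bench. If it is the rocking one, 3 to 6 N sinks it 5 mm (the diagonal one rises as much) and it springs back when let go; a firm lug does not sink.
- lug_bl (a point): Centre of the top of the plate's back left lug (plate frame x +52, y +68 mm): press here to try it. Lug 32 mm (plate x) by 38 mm (plate y), 10 mm thick, top 27 mm above the bench. If it is the rocking one, 3 to 6 N sinks it 5 mm (the diagonal one rises as much) and it springs back when let go; a firm lug does not sink.
- lug_br (a point): Centre of the top of the plate's back right lug (plate frame x +52, y -68 mm): press here to try it. Lug 32 mm (plate x) by 38 mm (plate y), 10 mm thick, top 27 mm above the bench. If it is the rocking one, 3 to 6 N sinks it 5 mm (the diagonal one rises as much) and it springs back when let go; a firm lug does not sink.
- mount_1: Fixed steel mount with a foot pad under one lug and that lug's shim. The four mounts look alike and are not in any order: find which lug it serves by position (its origin lies under the lug's centre, 5 mm above the bench, axes parallel to the plate's).
- tab_1 (a point): Point on top of the steel shim tab of mount_1 where to press: 30 mm from the hinge, 9 mm short of the free end. The tab, 21 mm wide and 3 mm thick, sticks out under the lug's front edge toward the plate's -x, sloping up. The point is about 22 mm above the bench at first, 11 mm when flat, and 50 to 53 mm in front of the lug's centre (plate -x).
- shim_1 (a joint): Angle of the shim of mount_1, rad: 0 tab sloping up, 0.38 tab flat. Pressing the tab down tips the shim about its hinge and wedges its nose under the lug. The rocking lug's shim goes down with 4 to 6 N at tab_1 and stays flat; the shims of the three firm lugs are already tight, do not move and must not be forced (12 N at most).
- mount_2: Fixed steel mount with a foot pad under one lug and that lug's shim. The four mounts look alike and are not in any order: find which lug it serves by position (its origin lies under the lug's centre, 5 mm above the bench, axes parallel to the plate's).
- tab_2 (a point): Point on top of the steel shim tab of mount_2 where to press: 30 mm from the hinge, 9 mm short of the free end. The tab, 21 mm wide and 3 mm thick, sticks out under the lug's front edge toward the plate's -x, sloping up. The point is about 22 mm above the bench at first, 11 mm when flat, and 50 to 53 mm in front of the lug's centre (plate -x).
- shim_2 (a joint): Angle of the shim of mount_2, rad: 0 tab sloping up, 0.38 tab flat. Pressing the tab down tips the shim about its hinge and wedges its nose under the lug. The rocking lug's shim goes down with 4 to 6 N at tab_2 and stays flat; the shims of the three firm lugs are already tight, do not move and must not be forced (12 N at most).
- mount_3: Fixed steel mount with a foot pad under one lug and that lug's shim. The four mounts look alike and are not in any order: find which lug it serves by position (its origin lies under the lug's centre, 5 mm above the bench, axes parallel to the plate's).
- tab_3 (a point): Point on top of the steel shim tab of mount_3 where to press: 30 mm from the hinge, 9 mm short of the free end. The tab, 21 mm wide and 3 mm thick, sticks out under the lug's front edge toward the plate's -x, sloping up. The point is about 22 mm above the bench at first, 11 mm when flat, and 50 to 53 mm in front of the lug's centre (plate -x).
- shim_3 (a joint): Angle of the shim of mount_3, rad: 0 tab sloping up, 0.38 tab flat. Pressing the tab down tips the shim about its hinge and wedges its nose under the lug. The rocking lug's shim goes down with 4 to 6 N at tab_3 and stays flat; the shims of the three firm lugs are already tight, do not move and must not be forced (12 N at most).
- mount_4: Fixed steel mount with a foot pad under one lug and that lug's shim. The four mounts look alike and are not in any order: find which lug it serves by position (its origin lies under the lug's centre, 5 mm above the bench, axes parallel to the plate's).
- tab_4 (a point): Point on top of the steel shim tab of mount_4 where to press: 30 mm from the hinge, 9 mm short of the free end. The tab, 21 mm wide and 3 mm thick, sticks out under the lug's front edge toward the plate's -x, sloping up. The point is about 22 mm above the bench at first, 11 mm when flat, and 50 to 53 mm in front of the lug's centre (plate -x).
- shim_4 (a joint): Angle of the shim of mount_4, rad: 0 tab sloping up, 0.38 tab flat. Pressing the tab down tips the shim about its hinge and wedges its nose under the lug. The rocking lug's shim goes down with 4 to 6 N at tab_4 and stays flat; the shims of the three firm lugs are already tight, do not move and must not be forced (12 N at most).
- dish: Round covered culture dish, 62 mm across, 16 mm high, loose on the middle of the plate. Origin: centre of its underside. Bystander.
- cup: Specimen cup with a screw lid, 38 mm across, 58 mm high, loose on the bench in front of the plate, between the two front tabs. Origin: centre of its underside. Bystander.
- vial: Brown reagent bottle with a dark cap, 46 mm across, 104 mm high, loose on the bench to the right of the plate. Origin: centre of its underside. Bystander.

How it is judged:
On the way, in this order (a step that is already met when the one before it is completed fails the run):
1. the fingers press the rocking lug down, so that it sinks at least 2.5 mm (contact force between the fingers and plate above 1 N and height (world z) of any of lug_fl, lug_fr, lug_bl, lug_br below 0.0245 m), for 0.1 s.
2. that lug's shim is pressed flat (value of joint any of shim_1, shim_2, shim_3, shim_4 above 0.33 rad), for 0.2 s.
At the end, for the whole second after the job is handed in: The rocking lug's shim is flat (over 0.33 rad of 0.38), the plate lies still, level within 0.015 rad and within 8 mm of where it was, and the dish, cup and bottle are within 20 mm of where they were (value of joint any of shim_1, shim_2, shim_3, shim_4 above 0.33 rad and angle between plate's own z axis and vertical below 0.015 rad and distance of plate from where it was at the start of the episode below 0.008 m and linear speed of plate below 0.02 m/s and distance of each of dish, cup, vial from where it was at the start of the episode below 0.02 m); the robot touches nothing.
It fails at once if the shim of a firm lug is forced (over 12 N on a mount whose shim has not gone down) ((contact force between the fingers and mount_1 above 12 N and value of joint shim_1 below 0.05 rad) or (contact force between the fingers and mount_2 above 12 N and value of joint shim_2 below 0.05 rad) or (contact force between the fingers and mount_3 above 12 N and value of joint shim_3 below 0.05 rad) or (contact force between the fingers and mount_4 above 12 N and value of joint shim_4 below 0.05 rad)).
It fails at once if the plate is lifted or shoved by 15 mm or more (distance of plate from where it was at the start of the episode above 0.015 m).
It fails at once if the dish, cup or bottle is moved more than 20 mm or tipped (distance of any of dish, cup, vial from where it was at the start of the episode above 0.02 m or angle between any of dish, cup, vial's own z axis and vertical above 0.35 rad).
It also fails if it takes over 48 s, if anything falls off the work surface, if the arm or the gripper's body presses on something with over 40 N, if the wrist force passes 120 N, or if a joint passes its speed limit or range.

ROBOT

A 7-joint arm with a two-finger parallel gripper is mounted at the origin on the work surface; the furniture and walls round the work are solid. World frame = base frame: x ahead of the robot, y to its left, z up, the work surface at z = 0. Lengths are in m, angles in rad, forces in N, time in s.
With the tool pointing down it reaches from about 0.4 to 0.875 m from the base axis. Payload 6.5 kg.
Tool frame: the origin (TCP) lies on the centre line of the jaws, within the pads' length; the fingertips stand 17 mm ahead of it and the grasp point (between the pads) lies 2 mm behind it (env.tip_reach is the z of the fingertips in the tool frame, in m); z points along the fingers, y is the line along which they close (so a half turn about z gives the same grasp; the last joint's range is limited). The gripper opens to 88 mm and grips with 3 to 60 N. Pads are 18 mm wide; open, the fingers measure 123 mm over their backs; the gripper's body (75 mm by 187 mm) begins 45 mm behind the grasp point.
Start: joints at [1.197, 0.536, -0.004, 1.538, 0.003, 1.067, -0.071], TCP at [0.197, -0.619, 0.256] pointing down, gripper open.
Joint ranges: [-2.7, 2.7], [-0.37, 2.16], [-1.27, 1.26], [0.24, 2.4], [-1.31, 4.45], [0.19, 1.91], [-2.76, 2.76]. Speed limits (rad/s): [2.39, 2.39, 3.14, 3.14, 3.14, 3.14, 3.14].

INTERFACE

Orientations are given as a unit quaternion [w, x, y, z].
In Python, from cell import env gives the robot as it stands. The module is installed in compiled form; this text tells all that it offers.
- The arm moves only by the tool arm_command, never from a script. Its argument "series" is text: rows parted by semicolons, each of 7 numbers parted by spaces: the turn, a rotation vector about the tool's x, y, z in units of 8 degrees (1.0 is 8 degrees), then the shift along the tool's x, y, z in units of 50 mm (1.0 is 50 mm), then the finger opening in mm, from 0 to 88.1. A call has exactly 10 rows; each row is the pose to reach, as a shift and turn from the pose commanded when the call began, along the tool's axes at that moment; what a row does not reach only later rows make up. A row lasts 1/10 s, in which the tool goes at most 50 mm and 8.59 degrees, less where a joint would pass 70% of its speed; a pose out of reach is approached as far as the arm can. A call with a gripper value outside its range is refused whole. The fingers move at their own pace and stop on an object; "newtons" is the grip in N (left out, the last holds). Time passes only in rows, so rows that repeat a pose let the fingers close, or fill a call up. It gives the time, the measured TCP pose, the force, the opening and the grip force at its end, in the units of the state.
- env.sense(): the state, without advancing time (a new reading comes with each control period).
- env.capture(name): name is "scene" or "side" or "wrist"; returns the picture (400x640x3 uint8, red, green, blue); there is no depth.
- env.camera_params(name): a dict with "fx", "fy", "cx", "cy" (pixels), "rvec" (rotation vector, rad) and "tvec" (3), from world to camera coordinates, as OpenCV has them. Camera axes: x right, y down, z forward; pixel columns grow to the right and rows downward; lengths in m; the calibration is good to about 2 mm. A picture is of the moment at which its call begins: read the wrist's pose just before it. camera_params takes no time and is no camera call; for the wrist camera it gives the pose at the moment of the call.
- env.sign_off(): hands the job in; it is judged then, once.
The state is a dict: "clock": time; "joints": joint angles; "joint_vel": joint speeds; "tau": joint torques, N m; "tool_pos": TCP position; "eef_rot": TCP orientation; "ft_force": force on the tool from outside, world axes, zero at the start; "moment": the same for the moment, N m; "grip_width": opening from 0.0 (shut) to 1.0 (fully open); "grasp_force": force on a finger pad.
Only numpy, scipy, OpenCV 4.12 (cv2) and the standard library are available. Lean on these libraries where they do the work, as an engineer would, in place of code of your own. Each camera call takes 0.05 s, during which the arm holds its last target. There are 200 camera calls.

## Working session

There is one attempt and no reset: what is moved stays moved. The work goes in short steps, Python scripts to look and compute and a tool call to move; the robot and the scene stay as the last step left them, time stands still between calls to the robot, and variables do not carry over. Pictures are saved under pics/ and viewed, at most 10 in all, crops included, and the job is handed in when it is done.

Besides the shell and the picture viewer there is one more tool, called after ">>>" by a JSON object that holds its "fn" and its "kwargs", one argument or row to a line. arm_command: Moves the arm, as the interface text tells. Its arguments: {"type":"object","properties":{"series":{"type":"string"},"newtons":{"type":"number"}},"required":["series"]}

```bash
mkdir -p pics
python3 - <<'E'
from cell import env
import cv2
for n in ("scene","side"):
    cv2.imwrite(f"pics/{n}0.png",cv2.cvtColor(env.capture(n),cv2.COLOR_RGB2BGR)); print(n,env.camera_params(n))
s=env.sense(); print({k:s[k] for k in("clock","tool_pos","eef_rot","ft_force","grip_width")},env.tip_reach)
E
```

```text
scene {'fx': 497.2843727179015, 'fy': 497.2843727179015, 'cx': 318.96130982941884, 'cy': 197.08256101747546, 'rvec': array([ 2.12731701, -1.29434462,  0.4791973 ]), 'tvec': array([-0.11286036,  0.44025835,  0.5903309 ])}
side {'fx': 421.6419688860824, 'fy': 421.6419688860824, 'cx': 317.15420880103414, 'cy': 201.16256438217954, 'rvec': array([ 0.11045007, -2.71026136,  1.55204689]), 'tvec': array([0.50550037, 0.01171133, 0.965416  ])}
{'clock': 0.1, 'tool_pos': array([ 0.19678357, -0.61895299,  0.25494065]), 'eef_rot': array([-7.53756508e-04,  9.88171693e-01,  1.53349634e-01, -1.61524481e-04]), 'ft_force': array([ 0.67147622, -0.10958038,  0.54709425]), 'grip_width': 1.0012538769917971} 0.017
```

View pics/scene0.png

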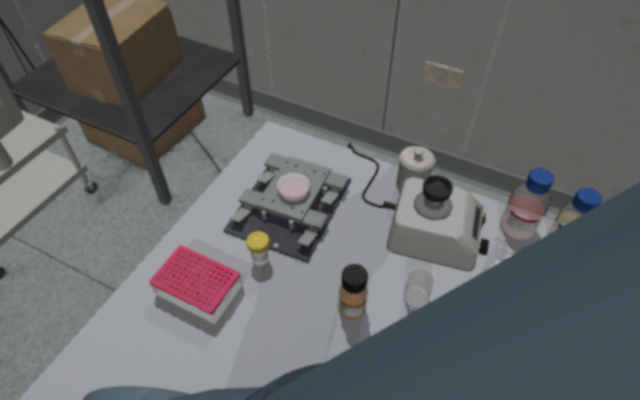

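View pics/side0.png

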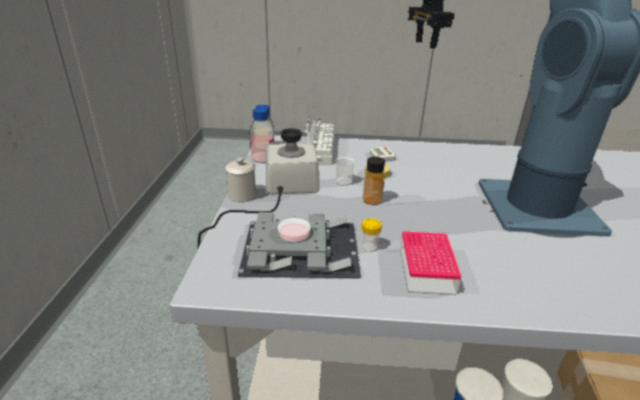

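The scene view shows the plate around (292,190), with the dish at (294,187), the cup at (259,246) and the bottle at (353,292). The side view shows the plate around (292,238), tabs pointing right, and the cup at (371,233). I'll get a rough position and an enlarged view.

```bash
cat > h.py <<'E'
from cell import env
import cv2, numpy as np
from scipy.spatial.transform import Rotation as R
def ray(p,uv):
    Rm=cv2.Rodrigues(np.array(p["rvec"]))[0]; t=np.array(p["tvec"])
    d=Rm.T@np.array([(uv[0]-p["cx"])/p["fx"],(uv[1]-p["cy"])/p["fy"],1]); return -Rm.T@t,d/np.linalg.norm(d)
def onz(p,uv,z):
    c,d=ray(p,uv); return c+d*(z-c[2])/d[2]
def proj(p,X):
    K=np.array([[p["fx"],0,p["cx"]],[0,p["fy"],p["cy"]],[0,0,1]])
    return cv2.projectPoints(np.array(X,float).reshape(-1,3),np.array(p["rvec"]),np.array(p["tvec"]),K,None)[0].reshape(-1,2)
def tri(pa,a,pb,b):
    c1,d1=ray(pa,a);c2,d2=ray(pb,b)
    s=np.linalg.lstsq(np.c_[d1,-d2],c2-c1,rcond=None)[0]; x,y=c1+s[0]*d1,c2+s[1]*d2
    return (x+y)/2,np.linalg.norm(x-y)
E
python3 - <<'E'
from h import *
S=env.camera_params("scene");D=env.camera_params("side")
print("dish",tri(S,(294,187),D,(294,230)),onz(S,(294,187),.045),onz(D,(294,229),.045))
print("cup",onz(S,(258,242),.055),onz(D,(371.5,226),.055),"vial",onz(S,(354,275),.1),onz(D,(376,162),.1))
a=cv2.imread("pics/scene0.png")[145:260,215:365];b=cv2.imread("pics/side0.png")[205:285,232:392]
cv2.imwrite("pics/c.png",np.vstack([cv2.resize(a,(600,460),interpolation=2)[:300],cv2.resize(b,(600,300),interpolation=2)]))
E
```

```text
dish (array([0.53807991, 0.20540859, 0.03827925]), np.float64(0.0023569276011217773)) [0.53435871 0.20220351 0.045     ] [0.53619627 0.2130615  0.045     ]
cup [0.39095632 0.19042052 0.055     ] [0.39278178 0.20349997 0.055     ] vial [0.37980704 0.01099073 0.1       ] [0.37925122 0.01868654 0.1       ]
```

View pics/c.png

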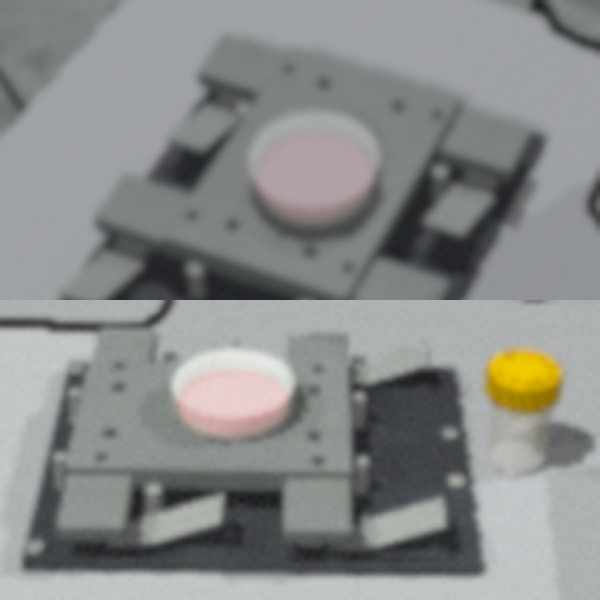

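The crops show the plate with lugs to the left and right, tabs pointing toward the robot, and the cup in front. I'll work out the transfer next: the wrist camera offset, the obstacles, and the way points in tool units.

Run:
```python
from h import *
np.set_printoptions(precision=3,suppress=True)
S=env.camera_params("scene");D=env.camera_params("side");W=env.camera_params("wrist");s=env.sense()
print("knob",tri(S,(437,186),D,(291,134)),"bluecap",tri(S,(540,178),D,(261,110)),"pot",tri(S,(417,155),D,(240,161)))
q=s["eef_rot"];T=R.from_quat([*q[1:],q[0]]).as_matrix()
c,_=ray(W,(0,0));Rw=cv2.Rodrigues(W["rvec"])[0]
print("cam in tool",T.T@(c-s["tool_pos"]),"axis",T.T@Rw.T[:,2],"f",W["fx"]); print(T)
p0=s["tool_pos"]
for X in [(.36,-.46,.38),(.49,-.25,.40),(.52,-.02,.40),(.45,.2,.36),(.5,.2,.36)]:
    print(X,T.T@(np.array(X)-p0)/.05)
```

```text
knob (array([ 0.574, -0.045,  0.132]), np.float64(0.0037787349903323454)) bluecap (array([ 0.669, -0.19 ,  0.135]), np.float64(0.0006042215722544638)) pot (array([0.679, 0.019, 0.086]), np.float64(0.0018194929107723634))
cam in tool [ 0.079 -0.001 -0.128] axis [-0.305 -0.002  0.952] f 335.24308296093267
[[ 0.953  0.303 -0.001]
 [ 0.303 -0.953  0.001]
 [-0.    -0.002 -1.   ]]
(0.36, -0.46, 0.38) [ 4.074 -2.044 -2.498]
(0.49, -0.25, 0.4) [ 7.825 -5.259 -2.894]
(0.52, -0.02, 0.4) [ 9.791 -9.461 -2.887]
(0.45, 0.2, 0.36) [  9.79  -14.077  -2.08 ]
(0.5, 0.2, 0.36) [ 10.743 -13.774  -2.081]
```

>>> {"fn": "arm_command", "kwargs": {
  "series": "0 0 -0.9 0.8 -0.4 -0.3 0; 0 0 -1.8 1.6 -0.8 -0.6 0; 0 0 -2.7 2.4 -1.2 -0.9 0; 0 0 -3.6 3.2 -1.6 -1.2 0; 0 0 -4.5 4.0 -2.0 -1.5 0; 0 0 -5.4 4.8 -2.6 -1.5 0; 0 0 -6.3 5.5 -3.2 -1.5 0; 0 0 -7.2 6.3 -3.9 -1.5 0; 0 0 -8.1 7.1 -4.6 -1.5 0; 0 0 -9.0 7.8 -5.2 -1.5 0",
  "newtons": 20
}}

```text
clock: 1.1
tool_pos: [0.4889, -0.2537, 0.3305]
eef_rot: [-0.0, 0.708, 0.707, -0.0]
ft_force: [0.9, -1.0, -0.1]
grip_width: 0.118
grasp_force: 0.0
```

>>> {"fn": "arm_command", "kwargs": {
  "series": "0 0 0 0.9 0.2 0 0; 0 0 0 1.8 0.2 0 0; 0 0 0 2.7 0.2 0 0; 0 0 0 3.6 0.2 0 0; 0 0 0 4.6 0.2 0 0; 0 0 0 5.6 0.2 0.2 0; 0 0 0 6.6 0.2 0.5 0; 0 0 0 7.5 0.2 0.8 0; 0 0 0 8.4 0.2 1.1 0; 0 0 0 9.2 0.2 1.4 0"
}}

```text
clock: 2.1
tool_pos: [0.5008, 0.2067, 0.2599]
eef_rot: [-0.0, 0.709, 0.705, -0.0]
ft_force: [1.3, -0.1, -0.1]
grip_width: 0.008
grasp_force: 0.0
```

>>> {"fn": "arm_command", "kwargs": {
  "series": "0 0 0 0.5 0 0.4 0; 0 0 0 0.6 0 0.6 0; 0 0 0 0.6 0 0.6 0; 0 0 0 0.6 0 0.6 0; 0 0 0 0.6 0 0.6 0; 0 0 0 0.6 0 0.6 0; 0 0 0 0.6 0 0.6 0; 0 0 0 0.6 0 0.6 0; 0 0 0 0.6 0 0.6 0; 0 0 0 0.6 0 0.6 0"
}}

```text
clock: 3.1
tool_pos: [0.5016, 0.2344, 0.2308]
eef_rot: [0.0, 0.709, 0.705, 0.0]
ft_force: [-0.3, 0.2, 0.4]
grip_width: 0.005
grasp_force: 0.0
```

Run:
```python
from h import *
import pickle
p=env.camera_params("wrist");im=env.capture("wrist");s=env.sense()
pickle.dump((p,im,s),open("w1.pkl","wb"))
cv2.imwrite("pics/w1.png",cv2.cvtColor(im,cv2.COLOR_RGB2BGR)); print(s["tool_pos"],s["eef_rot"],s["ft_force"],s["grip_width"])
```

```text
[0.50161382 0.23437664 0.2306993 ] [-1.31578478e-05  7.09313161e-01  7.04893494e-01 -4.33323737e-05] [-0.3201186   0.29848875  0.23614951] 0.008752970094888377
```

View pics/w1.png

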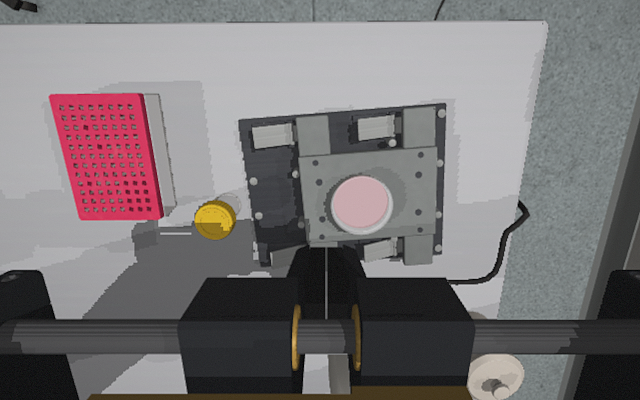

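The wrist view shows lug_fl around (314,135), lug_bl around (419,128), lug_br around (418,250), and lug_fr hidden behind the fingers. The tabs are at (271,135), (376,127) and (381,249). I'll enlarge it to read the corners precisely.

Run:
```python
import cv2
a=cv2.imread("pics/w1.png")[95:275,232:452]
a=cv2.convertScaleAbs(a,alpha=1.5)
cv2.imwrite("pics/w1c.png",cv2.resize(a,None,fx=3.3333333,fy=3.3333333,interpolation=cv2.INTER_CUBIC))
```

```text
(no output)
```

View pics/w1c.png

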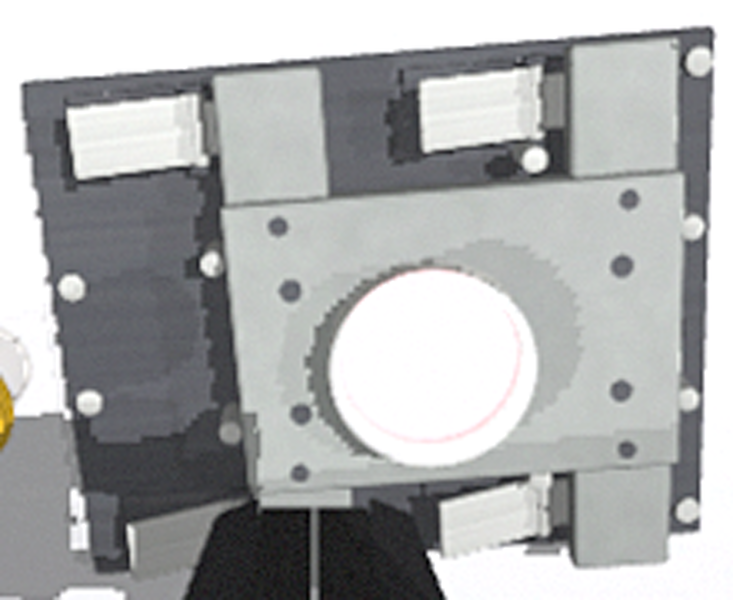

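The enlarged crop shows the lug_fl outer corners at crop (215,77) and (319,69), lug_bl at (570,46) and (676,39), and lug_br at (573,566) and (665,562). Centre part corners are at (222,208), (683,174) and (678,465).

```bash
cat > fit.py <<'E'
from h import *
import pickle
np.set_printoptions(precision=4,suppress=True)
p,im,s=pickle.load(open("w1.pkl","rb"))
P=[((215,77),-68,87,.027),((319,69),-36,87,.027),((570,46),36,87,.027),((676,39),68,87,.027),((665,562),68,-87,.027),((573,566),36,-87,.027),((222,208),-69,47,.032),((683,174),69,47,.032),((678,465),69,-47,.032)]
W=np.array([onz(p,(u/3.33333+232-.35,v/3.33333+95-.35),z)[:2] for (u,v),_,_,z in P]); M=np.array([[a,b] for _,a,b,_ in P])/1000
mc,wc=M.mean(0),W.mean(0); U,_,Vt=np.linalg.svd((M-mc).T@(W-wc)); Rm=Vt.T@U.T
t=wc-Rm@mc; yaw=np.arctan2(Rm[1,0],Rm[0,0])
print("plate",t,"yaw deg",np.degrees(yaw),"scale",np.linalg.norm(W-wc)/np.linalg.norm(M-mc)); print((W-(M@Rm.T+t))*1000)
q=s["eef_rot"];T=R.from_quat([*q[1:],q[0]]).as_matrix()
for n,a,b,z in [(l,x,y,.027) for l,x,y in[("fl",-52,68),("fr",-52,-68),("bl",52,68),("br",52,-68)]]:
    for k,dx in((n,0),("tab "+n,-51.5)):
        X=Rm@[(a+dx)/1000,b/1000]+t; print(k,X,proj(p,[*X,.027 if dx==0 else .022])*1)
print("tab seen",[onz(p,(u/3.3333+231.65,v/3.3333+94.65),z)[:2] for u,v,z in((72,145,.025),(421,118,.025),(442,530,.025))])
E
python3 fit.py
```

```text
plate [0.545  0.2127] yaw deg 4.237109245952008 scale 0.9716051662057954
[[ 2.3469 -2.1315]
 [ 0.52   -2.4594]
 [ 0.7639 -1.8738]
 [-0.9053 -2.5137]
 [-2.0648  3.586 ]
 [-0.6103  4.6935]
 [ 1.6063  0.5405]
 [-0.8852 -0.5911]
 [-0.7716  0.7495]]
fl [0.4881 0.2766] [[312.0405 134.061 ]]
tab fl [0.4367 0.2728] [[260.7389 137.7114]]
fr [0.4981 0.141 ] [[323.5646 258.6957]]
tab fr [0.4468 0.1372] [[277.7253 259.958 ]]
bl [0.5918 0.2843] [[418.7225 125.2828]]
tab bl [0.5404 0.2805] [[365.1161 129.1186]]
br [0.6018 0.1487] [[418.3128 251.7405]]
tab br [0.5505 0.1449] [[370.6515 253.1228]]
tab seen [array([0.4299, 0.2728]), array([0.5331, 0.28  ]), array([0.543 , 0.1458])]
```

Run:
```python
from h import *
import pickle
p,im,s=pickle.load(open("w1.pkl","rb"))
q=s["eef_rot"];T=R.from_quat([*q[1:],q[0]]).as_matrix()
for v in [(.009,0,.017),(-.009,0,.017),(.009,.0175,.017),(.009,-.0175,.017)]: print(v,proj(p,T@np.array(v)+s["tool_pos"]))
c,_=ray(p,(0,0)); print(c,T.T@(c-s["tool_pos"]))
S=env.camera_params("scene");D=env.camera_params("side")
# lug outer corners predicted in side/scene
th=np.radians(4.24);Rm=np.array([[np.cos(th),-np.sin(th)],[np.sin(th),np.cos(th)]])
for a,b in((-68,87),(68,87),(68,-87),(-68,-87)):
    X=Rm@[a/1000,b/1000]+[.545,.2127]; print(a,b,X,proj(S,[*X,.027]),proj(D,[*X,.027]))
```

```text
(0.009, 0, 0.017) [[326.90855091 250.01384562]]
(-0.009, 0, 0.017) [[326.89877213 283.06275872]]
(0.009, 0.0175, 0.017) [[363.53452482 249.97260832]]
(0.009, -0.0175, 0.017) [[290.27571396 250.05509065]]
[0.50150948 0.31486056 0.35899652] [ 0.08047619 -0.00061762 -0.12830063]
-68 87 [0.47075381 0.29443435] [[234.80508911 199.06312126]] [[326.56071579 266.5510555 ]]
68 87 [0.6063816  0.30448943] [[267.83961213 152.4164896 ]] [[246.91411037 265.4777116 ]]
68 -87 [0.61924619 0.13096565] [[347.62696072 176.85615901]] [[258.65321805 211.62520938]]
-68 -87 [0.4836184  0.12091057] [[320.26391153 228.11687032]] [[324.56567415 212.63495391]]
```

>>> {"fn": "arm_command", "kwargs": {
  "series": "0 0 -0.3 0.4 -0.15 0.4 0; 0 0 -0.57 0.84 -0.28 0.8 0; 0 0 -0.57 0.84 -0.28 1.5 0; 0 0 -0.57 0.84 -0.28 2.2 0; 0 0 -0.57 0.84 -0.28 2.8 0; 0 0 -0.57 0.84 -0.28 3.2 0; 0 0 -0.57 0.84 -0.28 3.4 0; 0 0 -0.57 0.84 -0.28 3.5 0; 0 0 -0.57 0.84 -0.28 3.5 0; 0 0 -0.57 0.84 -0.28 3.5 0"
}}

```text
clock: 4.15
tool_pos: [0.4886, 0.2769, 0.0567]
eef_rot: [0.0, 0.681, 0.732, 0.001]
ft_force: [0.2, -0.5, -0.2]
grip_width: 0.006
grasp_force: 0.0
```

Run:
```python
from h import *
p=env.camera_params("wrist");im=env.capture("wrist");s=env.sense()
a=cv2.cvtColor(im,cv2.COLOR_RGB2BGR)
b=env.capture("side");b=cv2.cvtColor(b,cv2.COLOR_RGB2BGR)[195:285,232:392]
cv2.imwrite("pics/w2.png",np.vstack([cv2.resize(a,(480,300)),cv2.resize(b,(480,270),interpolation=2)]))
print(s["tool_pos"],s["eef_rot"],s["ft_force"])
```

```text
[0.48861783 0.27688837 0.05675262] [2.64313298e-04 6.80790599e-01 7.32477542e-01 8.60739143e-04] [0.95260357 0.57029449 0.16462562]
```

View pics/w2.png

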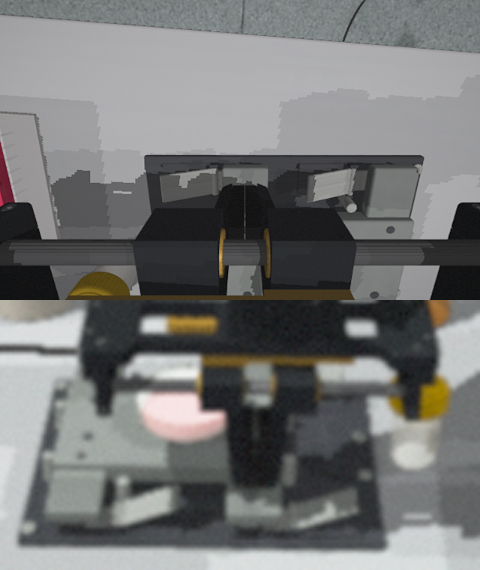

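The fingers sit centred over lug_fl: tip at wrist view (245,185), lug spanning 218 to 270. Now a gentle press.

>>> {"fn": "arm_command", "kwargs": {
  "series": "0 0 0 0 0 0.1 0; 0 0 0 0 0 0.18 0; 0 0 0 0 0 0.22 0; 0 0 0 0 0 0.24 0; 0 0 0 0 0 0.26 0; 0 0 0 0 0 0.27 0; 0 0 0 0 0 0.28 0; 0 0 0 0 0 0.29 0; 0 0 0 0 0 0.3 0; 0 0 0 0 0 0.3 0"
}}

```text
clock: 5.25
tool_pos: [0.4878, 0.2764, 0.0442]
eef_rot: [0.001, 0.681, 0.733, -0.001]
ft_force: [-11.9, -9.0, 42.8]
grip_width: 0.007
grasp_force: 21.7
```

lug_fl is firm, with no sinking at 43 N. Next is lug_bl.

>>> {"fn": "arm_command", "kwargs": {
  "series": "0 0 0 0 0 -0.5 0; 0 0 0 0 0.5 -0.6 0; 0 0 0 0 1.2 -0.6 0; 0 0 0 0 1.9 -0.6 0; 0 0 0 0 2.08 -0.4 0; 0 0 0 0 2.08 -0.15 0; 0 0 0 0 2.08 -0.07 0; 0 0 0 0 2.08 -0.04 0; 0 0 0 0 2.08 -0.02 0; 0 0 0 0 2.08 -0.02 0"
}}

```text
clock: 6.25
tool_pos: [0.591, 0.2837, 0.0444]
eef_rot: [0.001, 0.68, 0.733, -0.001]
ft_force: [-4.9, -7.7, 27.3]
grip_width: 0.005
grasp_force: 13.8
```

>>> {"fn": "arm_command", "kwargs": {
  "series": "0 0 0 0 0 -0.6 0; 0 0 0 -0.7 0 -0.75 0; 0 0 0 -1.5 0 -0.75 0; 0 0 0 -2.3 0 -0.75 0; 0 0 0 -2.72 0 -0.6 0; 0 0 0 -2.72 0 -0.2 0; 0 0 0 -2.72 0 -0.06 0; 0 0 0 -2.72 0 -0.02 0; 0 0 0 -2.72 0 0 0; 0 0 0 -2.72 0 0 0"
}}

```text
clock: 7.25
tool_pos: [0.5988, 0.1463, 0.0443]
eef_rot: [0.001, 0.681, 0.733, -0.004]
ft_force: [-14.1, -11.6, 37.7]
grip_width: 0.007
grasp_force: 19.0
```

>>> {"fn": "arm_command", "kwargs": {
  "series": "0 0 0 0 0 -0.5 0; 0 0 0 0 -0.5 -0.7 0; 0 0 0 0 -1.2 -0.7 0; 0 0 0 0 -1.9 -0.6 0; 0 0 0 0 -2.08 -0.4 0; 0 0 0 0 -2.08 -0.15 0; 0 0 0 0 -2.08 -0.07 0; 0 0 0 0 -2.08 -0.02 0; 0 0 0 0 -2.08 0 0; 0 0 0 0 -2.08 0 0"
}}

```text
clock: 8.25
tool_pos: [0.4974, 0.1412, 0.0415]
eef_rot: [-0.001, 0.681, 0.733, -0.001]
ft_force: [-4.0, -0.6, 5.4]
grip_width: 0.005
grasp_force: 3.0
```

lug_fr gives: it sank to 41.5 mm at 5 N. I'll press it deeper and hold, then lift and look at its tab.

>>> {"fn": "arm_command", "kwargs": {
  "series": "0 0 0 0 0 0.03 0; 0 0 0 0 0 0.05 0; 0 0 0 0 0 0.05 0; 0 0 0 0 0 0.05 0; 0 0 0 0 0 0.05 0; 0 0 0 0 0 0.05 0; 0 0 0 0 0 0.05 0; 0 0 0 0 0 0.05 0; 0 0 0 0 0 0.05 0; 0 0 0 0 0 0.05 0"
}}

```text
clock: 9.25
tool_pos: [0.4976, 0.1412, 0.0399]
eef_rot: [-0.0, 0.681, 0.733, -0.001]
ft_force: [-7.7, -1.2, 13.9]
grip_width: 0.008
grasp_force: 7.3
```

>>> {"fn": "arm_command", "kwargs": {
  "series": "0 0 0 0 0 -0.1 0; 0 0 0 0 0 -0.4 0; 0 0 0 0 0 -0.8 0; 0 0 0 -0.4 -0.4 -1.4 0; 0 0 0 -0.8 -0.8 -2.1 0; 0 0 0 -1.2 -1.03 -2.8 0; 0 0 0 -1.2 -1.03 -2.9 0; 0 0 0 -1.2 -1.03 -2.9 0; 0 0 0 -1.2 -1.03 -2.9 0; 0 0 0 -1.2 -1.03 -2.9 0"
}}

```text
clock: 10.25
tool_pos: [0.4507, 0.0781, 0.1833]
eef_rot: [-0.001, 0.68, 0.733, -0.0]
ft_force: [-0.5, -0.4, 0.3]
grip_width: 0.003
grasp_force: 0.0
```

Run:
```python
from h import *
import pickle
p=env.camera_params("wrist");im=env.capture("wrist");s=env.sense();pickle.dump((p,im,s),open("w3.pkl","wb"))
a=cv2.cvtColor(im,cv2.COLOR_RGB2BGR)
cv2.imwrite("pics/w3.png",a)
print(s["tool_pos"],s["eef_rot"],proj(p,[.4468,.1372,.022]),proj(p,[.4981,.141,.027]))
```

```text
[0.45056962 0.0780069  0.1832566 ] [-8.57180766e-04  6.80252119e-01  7.32977589e-01 -4.17057052e-04] [[327.07939658 119.56069234]] [[389.22861402 120.0152854 ]]
```

View pics/w3.png

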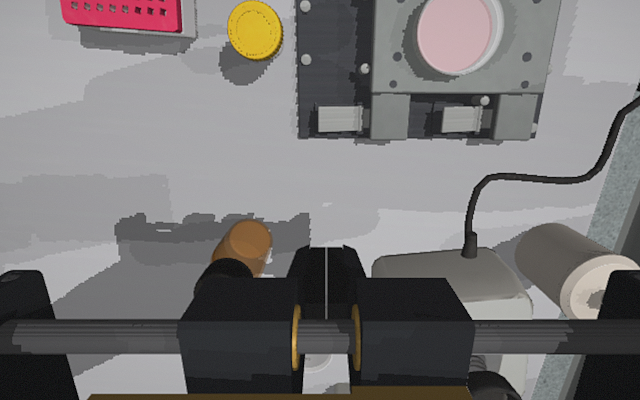

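The view shows tab_fr at (318–362, 107–131), which matches the predicted press point (327,120). lug_fr is centred at (390,118), and the cup and bottle are in place. I'll descend onto the tab.

>>> {"fn": "arm_command", "kwargs": {
  "series": "0 0 0 0.5 0.02 0.3 0; 0 0 0 1.0 0.02 0.6 0; 0 0 0 1.19 0.02 1.1 0; 0 0 0 1.19 0.02 1.7 0; 0 0 0 1.19 0.02 2.2 0; 0 0 0 1.19 0.02 2.5 0; 0 0 0 1.19 0.02 2.7 0; 0 0 0 1.19 0.02 2.75 0; 0 0 0 1.19 0.02 2.8 0; 0 0 0 1.19 0.02 2.85 0"
}}

```text
clock: 11.3
tool_pos: [0.4479, 0.1369, 0.0421]
eef_rot: [0.0, 0.681, 0.733, 0.0]
ft_force: [-3.1, -0.5, 5.4]
grip_width: 0.005
grasp_force: 2.5
```

>>> {"fn": "arm_command", "kwargs": {
  "series": "0 0 0 0 0 0.04 0; 0 0 0 0 0 0.08 0; 0 0 0 0 0 0.12 0; 0 0 0 0 0 0.16 0; 0 0 0 0 0 0.2 0; 0 0 0 0 0 0.23 0; 0 0 0 0 0 0.26 0; 0 0 0 0 0 0.28 0; 0 0 0 0 0 0.3 0; 0 0 0 0 0 0.3 0"
}}

```text
clock: 12.3
tool_pos: [0.4473, 0.1367, 0.028]
eef_rot: [0.001, 0.681, 0.733, -0.0]
ft_force: [-9.7, -1.6, 30.2]
grip_width: 0.006
grasp_force: 14.7
```

The tab is down at 28 mm (expected 28 mm when flat) and now firm. I'll lift away and check.

>>> {"fn": "arm_command", "kwargs": {
  "series": "0 0 0 0 0 0 0; 0 0 0 0 0 0 0; 0 0 0 0 0 -0.1 0; 0 0 0 0 0 -0.4 0; 0 0 0 0 0 -0.9 0; 0 0 0 -0.4 0 -1.5 0; 0 0 0 -0.8 0 -2.2 0; 0 0 0 -1.2 0 -2.9 0; 0 0 0 -1.2 0 -3.1 0; 0 0 0 -1.2 0 -3.1 0"
}}

```text
clock: 13.3
tool_pos: [0.4534, 0.0766, 0.1828]
eef_rot: [0.001, 0.681, 0.732, 0.001]
ft_force: [0.6, 0.4, -0.6]
grip_width: 0.007
grasp_force: 0.0
```

Run:
```python
from h import *
a=cv2.cvtColor(env.capture("wrist"),cv2.COLOR_RGB2BGR)[:260]
b=cv2.cvtColor(env.capture("side"),cv2.COLOR_RGB2BGR)[145:285,232:412]
cv2.imwrite("pics/w4.png",np.vstack([a,cv2.resize(b,(640,340))[:, :]])); print(env.sense()["ft_force"])
```

```text
[-0.37254649  0.83433804 -0.0022505 ]
```

View pics/w4.png

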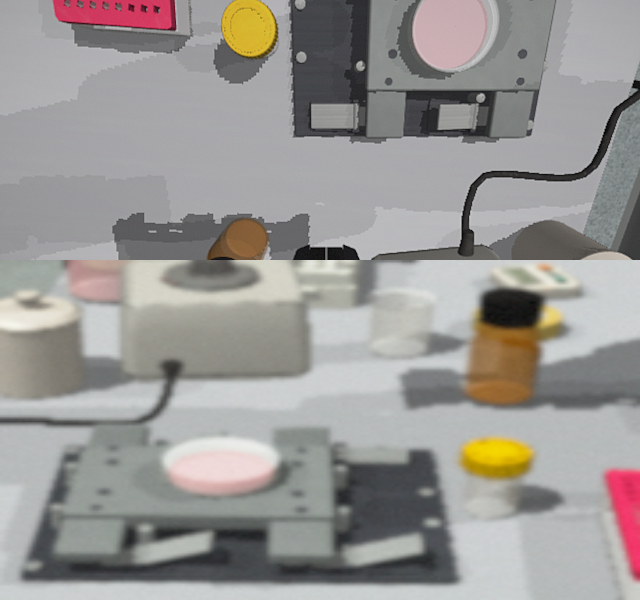

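The front right tab now lies flat, at (375,455) in the lower view. The other tabs still slope up, and the plate, dish, cup and bottle are undisturbed. I'm handing in.

```bash
python3 -c "
from cell import env
print(env.sign_off())"
```

```text
the job is handed in; nothing more can be done
None
```

The front right lug was the one that rocked; I pressed its shim tab flat, left the other three shims alone, and handed the job in, though sign-off returned no verdict and I did not press the lug again to confirm it is firm.

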